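# Prop up the next kiln shelf

### The job

Build the next tier of this kiln setting: of the five props, stand the three that are equal in height on the three bare rings of the white kiln shelf that holds the pot lid, one to a ring. Then lower the loose notched shelf gently onto them, level and square above the shelf below, without shifting the pot lid or knocking over the two odd props.

Things in the scene. Friction and masses are not known exactly. Their poses are not given: they have to be found in the camera images.
- loaded_shelf: the lower kiln shelf, fixed: a tan fireclay slab with a whitewashed top, 190 mm (its x) by 140 mm (its y) by 15 mm thick, with three bare brown rings (35 mm outer diameter) on the top. Origin: centre of its underside, z up; the top is 15 mm above. Ring centres in its own frame (x, y): (-70, +46), (-70, -46) and (+70, 0) mm. The white pot lid stands in the middle of it. 
- loose_shelf: the loose upper kiln shelf: bare tan fireclay slab, 180 mm (its x) by 130 mm (its y) by 12 mm thick, flat on the marble slab (z = 0). A finger notch in the middle of each long side (52 mm along x, 34 mm deep, inner corners bevelled 9 mm) leaves a waist 62 mm wide along y, to pinch from above through both notches. Origin: centre of its underside, z up. About 0.42 kg; the same either way round.
- prop_a: tubular kiln prop of buff fireclay standing on end on the marble slab (z = 0): 32 mm diameter, 64 mm tall, one of the three equal ones; a narrow bore shows in its top. Origin: centre of its underside, z up its axis. Loose, about 100 g.
- prop_b: tubular kiln prop of buff fireclay standing on end on the marble slab (z = 0): 32 mm diameter, 64 mm tall, one of the three equal ones; a narrow bore shows in its top. Origin: centre of its underside, z up its axis. Loose, about 100 g.
- prop_c: tubular kiln prop of buff fireclay standing on end on the marble slab (z = 0): 32 mm diameter, 64 mm tall, one of the three equal ones; a narrow bore shows in its top. Origin: centre of its underside, z up its axis. Loose, about 100 g.
- prop_short: tubular kiln prop of buff fireclay standing on end on the marble slab (z = 0): 32 mm diameter, 45 mm tall, odd (too short), not to be used; a narrow bore shows in its top. Origin: centre of its underside, z up its axis. Loose, about 70 g.
- prop_long: tubular kiln prop of buff fireclay standing on end on the marble slab (z = 0): 32 mm diameter, 83 mm tall, odd (too long), not to be used; a narrow bore shows in its top. Origin: centre of its underside, z up its axis. Loose, about 125 g.
- pot_lid: white clay lid with a round knob, 68 mm diameter, 41 mm tall, standing in the middle of the lower kiln shelf. Origin: centre of its underside, z up. Loose, 60 g; must stay as it is.
Things that resemble listed ones, but are neither listed nor needed, are in the scene too. What is shaped like the prop_c but turquoise is not meant. Leave any red look-alike of the prop_a alone.

How it is judged:
On the way:
1. the three equal props stand upright on the three rings, one on each (((x of prop_a in the frame of loaded_shelf between -0.08 and -0.06 m and y of prop_a in the frame of loaded_shelf between 0.036 and 0.056 m and z of prop_a in the frame of loaded_shelf between 0.011 and 0.019 m and angle between prop_a's own z axis and vertical below 0.06 rad) or (x of prop_b in the frame of loaded_shelf between -0.08 and -0.06 m and y of prop_b in the frame of loaded_shelf between 0.036 and 0.056 m and z of prop_b in the frame of loaded_shelf between 0.011 and 0.019 m and angle between prop_b's own z axis and vertical below 0.06 rad) or (x of prop_c in the frame of loaded_shelf between -0.08 and -0.06 m and y of prop_c in the frame of loaded_shelf between 0.036 and 0.056 m and z of prop_c in the frame of loaded_shelf between 0.011 and 0.019 m and angle between prop_c's own z axis and vertical below 0.06 rad)) and ((x of prop_a in the frame of loaded_shelf between -0.08 and -0.06 m and y of prop_a in the frame of loaded_shelf between -0.056 and -0.036 m and z of prop_a in the frame of loaded_shelf between 0.011 and 0.019 m and angle between prop_a's own z axis and vertical below 0.06 rad) or (x of prop_b in the frame of loaded_shelf between -0.08 and -0.06 m and y of prop_b in the frame of loaded_shelf between -0.056 and -0.036 m and z of prop_b in the frame of loaded_shelf between 0.011 and 0.019 m and angle between prop_b's own z axis and vertical below 0.06 rad) or (x of prop_c in the frame of loaded_shelf between -0.08 and -0.06 m and y of prop_c in the frame of loaded_shelf between -0.056 and -0.036 m and z of prop_c in the frame of loaded_shelf between 0.011 and 0.019 m and angle between prop_c's own z axis and vertical below 0.06 rad)) and ((x of prop_a in the frame of loaded_shelf between 0.06 and 0.08 m and y of prop_a in the frame of loaded_shelf between -0.01 and 0.01 m and z of prop_a in the frame of loaded_shelf between 0.011 and 0.019 m and angle between prop_a's own z axis and vertical below 0.06 rad) or (x of prop_b in the frame of loaded_shelf between 0.06 and 0.08 m and y of prop_b in the frame of loaded_shelf between -0.01 and 0.01 m and z of prop_b in the frame of loaded_shelf between 0.011 and 0.019 m and angle between prop_b's own z axis and vertical below 0.06 rad) or (x of prop_c in the frame of loaded_shelf between 0.06 and 0.08 m and y of prop_c in the frame of loaded_shelf between -0.01 and 0.01 m and z of prop_c in the frame of loaded_shelf between 0.011 and 0.019 m and angle between prop_c's own z axis and vertical below 0.06 rad))), for 0.2 s.
At the end, for the whole second after the job is handed in: a 64 mm prop stands within 10 mm (each axis) of each ring; the loose shelf rests on them, centre within 15 mm of the lower shelf's, turned under 0.14 rad (either way round), level to 0.03 rad; pot lid upright, moved under 12 mm; odd props still standing; all at rest (all of step 1 and horizontal distance between loose_shelf and loaded_shelf below 0.015 m and angle between the x axis of loose_shelf and the x axis of loaded_shelf, either way round below 0.14 rad and angle between loose_shelf's own z axis and vertical below 0.03 rad and z of loose_shelf in the frame of loaded_shelf between 0.075 and 0.083 m and distance of pot_lid from where it was at the start of the episode below 0.012 m and angle between pot_lid's own z axis and vertical below 0.08 rad and angle between each of prop_short, prop_long's own z axis and vertical below 0.2 rad and linear speed of each of prop_a, prop_b, prop_c, loose_shelf, pot_lid below 0.02 m/s); the robot touches nothing.
It fails at once if the pot lid is shifted more than 12 mm or tipped (distance of pot_lid from where it was at the start of the episode above 0.012 m or angle between pot_lid's own z axis and vertical above 0.2 rad).
It fails at once if an odd prop is knocked over (angle between any of prop_short, prop_long's own z axis and vertical above 0.7 rad).
It fails at once if the loose shelf is dropped on the setting (falls faster than 0.45 m/s just above the props) (horizontal distance between loose_shelf and loaded_shelf below 0.04 m and height (world z) of loose_shelf below 0.13 m and linear speed of loose_shelf above 0.45 m/s).
It also fails if it takes over 99 s, if anything falls off the work surface, if the arm or the gripper's body presses on something with over 40 N, if the wrist force passes 120 N, or if a joint passes its speed limit or range.

### The arm

A 7-joint arm with a two-finger parallel gripper is mounted at the origin on a cart in front of the work surface, level with it; the furniture and walls round the work are solid. World frame = base frame: x ahead of the robot, y to its left, z up, the work surface at z = 0. Lengths are in m, angles in rad, forces in N, time in s.
With the tool pointing down it reaches from about 0.35 to 0.9 m from the base axis. Payload 8.1 kg.
Tool frame: the origin (TCP) lies midway between the tips of the shut fingers; the grasp point (between the pads) lies 19 mm behind it; z points along the fingers, y is the line along which they close (so a half turn about z gives the same grasp; the last joint's range is limited). The gripper opens to 92 mm and grips with 3 to 60 N. Pads are 19 mm wide; open, the fingers measure 130 mm over their backs; the gripper's body (75 mm by 190 mm) begins 47 mm behind the grasp point.
Start: joints at [1.155, 0.434, 0.025, 1.573, -0.012, 1.134, -0.075], TCP at [0.192, -0.595, 0.227] pointing down, gripper open.
Joint ranges: [-2.62, 2.62], [-0.44, 2.09], [-1.27, 1.32], [0.08, 2.57], [-1.32, 4.46], [0.12, 2], [-2.74, 2.74]. Speed limits (rad/s): [2.22, 2.22, 3.01, 3.01, 3.14, 3.14, 3.14].

### API

Orientations are given as a rotation vector (axis times angle).
In Python, from cell import arm gives the robot as it stands.
- The arm moves only by the tool carry_out, never from a script. Its arguments are lists of equal length, an entry for each row: "claw": the finger opening in cm, from 0 to 9.18; "delta_pos": the shift along the tool's x, y, z in cm, a list of three; "angular": the turn, a rotation vector about the tool's x, y, z in rad, a list of three. In form: {"claw": [claw, ...], "delta_pos": [[dx, dy, dz], ...], "angular": [[ax, ay, az], ...]}. A call has 1 to 20 rows; each row shifts and turns the commanded pose from where the row before left it, along the tool's axes as they then stand; what a row does not reach is not made up. A row lasts 1/10 s, in which the tool goes at most 50 mm and 8.59 degrees, less where a joint would pass 70% of its speed; a pose out of reach is approached as far as the arm can. A call with a gripper value outside its range is refused whole. The fingers move at their own pace and stop on an object; "force" is the grip in N (left out, the last holds). Time passes only in rows, so rows that do not move let the fingers close. It gives the time, the measured TCP pose, the force, the opening and the grip force at its end, in the units of the state.
- arm.observe(): the state, without advancing time (a new reading comes with each control period).
- arm.get_image(name): name is "side" or "top" or "wrist"; returns a dict with "frame" (384x512x3 uint8, red, green, blue), "mtx" (3x3 intrinsics, pixels), "dist" ([k1, k2, p1, p2, k3] as OpenCV has them; the pictures are not rectified), "T" (4x4, takes a point from camera to world coordinates). Camera axes: x right, y down, z forward; pixel columns grow to the right and rows downward; lengths in m; the calibration is good to about 2 mm. A picture is of the moment at which its call begins. There is no depth.
- arm.sign_off(): hands the job in; it is judged then, once.
Trained networks look in a picture, given as the dict that the camera call returned (one of the last four; its "shot" number tells which), for a name from the list of things; names that differ only in an ending like _2 or _b are one class to them, and where a whole thing is asked for, a point or a joint stands for the part that bears it (a point fixed in the world has none). Each returns a list of dicts, best first, with "conf" (0 to 1); they miss things now and then, are a little off and sometimes report something else, mostly with a low value. They report only what shows in the picture. A call takes as long as a camera call. They do not tell look-alikes from the thing itself.
- arm.look_for(label, picture): "centre" ([column, row] as shares, 0 to 1, of the picture: columns of its width, rows of its height, amid what is visible of it).
- arm.trace(label, picture): "region" (384x512 bool, what is visible of it) and "centre" ([column, row] as shares, 0 to 1, of the picture: columns of its width, rows of its height, amid what is visible of it).
- arm.place_of(label, picture): "centre" ([column, row] as shares, 0 to 1, of the picture: columns of its width, rows of its height: a listed point, or the origin of a listed thing).
The state is a dict: "clock": time; "joints": joint angles; "dq": joint speeds; "joint_efforts": joint torques, N m; "position": TCP position; "ee_rot": TCP orientation; "force": force on the tool from outside, world axes, zero at the start; "ft_torque": the same for the moment, N m; "width": opening from 0.0 (shut) to 1.0 (fully open); "gripper_force": force on a finger pad.
Only numpy, scipy, OpenCV 4.12 (cv2) and the standard library are available. Lean on these libraries where they do the work, as an engineer would, in place of code of your own. Each camera call takes 0.05 s, during which the arm holds its last target. There are 200 camera calls.

## Working session

There is one attempt and no reset: what is moved stays moved. The work goes in short steps, Python scripts to look and compute and a tool call to move; the robot and the scene stay as the last step left them, time stands still between calls to the robot, and variables do not carry over. Pictures are saved under pics/ and viewed, at most 14 in all, crops included, and the job is handed in when it is done.

Besides the shell and the picture viewer there is one more tool, called by a JSON object that holds its "name" and its "arguments", one argument or row to a line. carry_out: Moves the arm, as the interface text tells. Its arguments: {"type":"object","properties":{"claw":{"type":"array","items":{"type":"number"}},"delta_pos":{"type":"array","items":{"type":"array","items":{"type":"number"}}},"angular":{"type":"array","items":{"type":"array","items":{"type":"number"}}},"force":{"type":"number"}},"required":["claw","delta_pos","angular"]}

```bash
ls; mkdir -p pics; python3 - <<'E'
from cell import arm
import cv2,numpy as np
s=arm.observe();print(s)
for n in("top","side"):
    p=arm.get_image(n);cv2.imwrite(f"pics/{n}0.png",p["frame"][:,:,::-1])
    print(n,p["T"].round(3).tolist(),p["mtx"].round(1).tolist(),p["dist"])
    for l in("prop_a","prop_short","prop_long","loose_shelf","loaded_shelf","pot_lid"):
        print(l,[(np.round(np.array(d["centre"])*[512,384],1).tolist(),round(d["conf"],2)) for d in arm.place_of(l,p)])
E
```

```text
pics
{'clock': 0.0, 'joints': array([ 1.15542785,  0.43521144,  0.02497729,  1.5740642 , -0.01160899,
        1.13398159, -0.07512203]), 'dq': array([-0.00109564, -0.00077398, -0.00172181, -0.0008971 , -0.00021428,
        0.00049297, -0.00183034]), 'joint_efforts': array([-9.14501379e-04, -6.67841077e+01,  9.84886475e-01, -3.14459431e+01,
       -6.04979158e-02,  4.26847301e-02,  1.38578043e-04]), 'position': array([ 0.19210625, -0.59423069,  0.2259649 ]), 'ee_rot': array([-3.10182297e+00, -4.88911946e-01,  5.74939315e-04]), 'force': array([-1.01572288, -0.57260259, -0.14202459]), 'ft_torque': array([-0.00852922,  0.03627073, -0.02011238]), 'gripper_force': 0.0, 'width': 0.9968018770111224}
top [[-0.014, -0.982, 0.187, 0.433], [-1.0, 0.013, -0.007, 0.023], [0.004, -0.187, -0.982, 0.991], [0.0, 0.0, 0.0, 1.0]] [[381.6, 0.0, 257.9], [0.0, 381.6, 194.7], [0.0, 0.0, 1.0]] [-0.03323318  0.          0.          0.          0.        ]
prop_a [([276.9, 117.5], 0.72), ([357.3, 155.1], 0.71), ([251.3, 188.2], 0.7), ([204.1, 284.7], 0.52), ([219.1, 245.7], 0.5)]
prop_short [([216.1, 196.7], 0.42)]
prop_long [([166.5, 187.7], 0.61)]
loose_shelf [([250.5, 189.4], 0.62), ([158.4, 255.5], 0.56)]
loaded_shelf [([291.9, 235.7], 0.66)]
pot_lid [([294.5, 236.2], 0.56)]
side [[-1.0, -0.017, -0.015, 0.633], [0.007, 0.415, -0.91, 0.914], [0.021, -0.91, -0.415, 0.454], [0.0, 0.0, 0.0, 1.0]] [[446.9, 0.0, 247.8], [0.0, 446.9, 191.2], [0.0, 0.0, 1.0]] [-0.10379831  0.          0.          0.          0.        ]
prop_a [([359.6, 242.0], 0.88), ([151.8, 196.2], 0.85), ([233.9, 221.5], 0.77), ([308.5, 234.1], 0.72), ([206.7, 163.2], 0.56)]
prop_short [([251.5, 237.9], 0.77)]
prop_long [([236.0, 271.2], 0.56)]
loose_shelf [([334.6, 275.3], 0.71)]
loaded_shelf [([290.4, 192.4], 0.78)]
pot_lid [([288.5, 189.7], 0.82), ([333.1, 277.9], 0.17)]
```

View pics/top0.png

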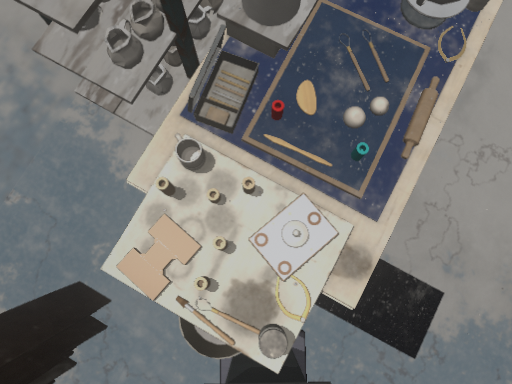

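View pics/side0.png

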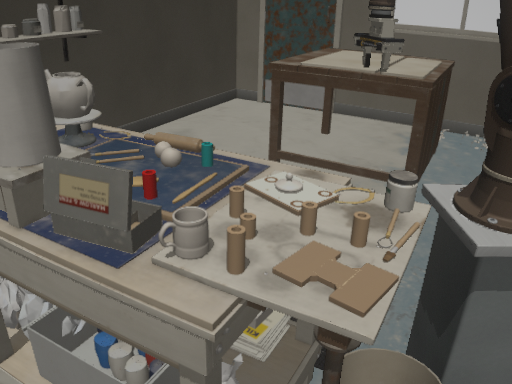

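The top view shows the equal props at about (249,184), (221,243) and (202,284), the short at (214,195) and the long at (165,185). The loose shelf is at (158,257), and the lower shelf with its lid is at (293,236), with rings at (314,218), (261,240) and (284,267). Side view agrees; the red and turquoise look-alikes lie on the blue mat.

```bash
cat > h.py <<'E'
from cell import arm
import cv2,numpy as np
from scipy.optimize import least_squares
def ray(p,px,z):
    u=cv2.undistortPoints(np.array(px,float).reshape(-1,1,2),p["mtx"],p["dist"]).reshape(-1,2)
    d=np.c_[u,np.ones(len(u))]@p["T"][:3,:3].T;o=p["T"][:3,3]
    return (o+d*((z-o[2])/d[:,2])[:,None])[:,:2]
def proj(p,X):
    Ti=np.linalg.inv(p["T"])
    return cv2.projectPoints(np.array(X,float),cv2.Rodrigues(Ti[:3,:3])[0],Ti[:3,3],p["mtx"],p["dist"])[0].reshape(-1,2)
t=np.linspace(0,2*np.pi,48,endpoint=False);C=np.c_[np.cos(t),np.sin(t)]
def hullmask(p,X):
    m=np.zeros((384*4,512*4),np.uint8)
    cv2.fillConvexPoly(m,cv2.convexHull(((proj(p,X)+.5)*4).round().astype(np.int32)),255)
    return cv2.resize(m,(512,384),interpolation=cv2.INTER_AREA)/255.
def cyl(x,y,h,r=.016,z=0):
    c=C*r+[x,y]; return np.r_[np.c_[c,0*t+z],np.c_[c,0*t+z+h]]
def fitprop(obs,xy,h,z=0):
    """obs: list of (picture,region); match silhouette bbox/centroid"""
    def f(q):
        r=[]
        for p,m in obs:
            a=hullmask(p,cyl(q[0],q[1],h,z=z));yy,xx=np.mgrid[:384,:512]
            r+=[(a*xx).sum()/a.sum()-xx[m].mean(),(a*yy).sum()/a.sum()-yy[m].mean()]
        return r
    s=least_squares(f,xy,diff_step=.005);return s.x,np.round(s.fun,1),[(round(hullmask(p,cyl(*s.x,h,z=z)).sum()),int(m.sum())) for p,m in obs]
E
python3 - <<'E'
from h import *
P={n:arm.get_image(n) for n in("top","side")}
R={}
for n,p in P.items():
    for l in("prop_a","prop_short","prop_long"):
        R[n,l]=arm.trace(l,p)
H=dict(prop_a=.064,prop_short=.045,prop_long=.083)
for l,h in H.items():
    o={n:[(ray(p,np.array(d["centre"])*[512,384],h/2)[0],d) for d in R[n,l]] for n,p in P.items()}
    for n in o: print(n,l,[(x.round(3).tolist(),round(d["conf"],2)) for x,d in o[n]])
    for x,d in o["top"]:
        for y,e in o["side"]:
            if np.hypot(*(x-y))<.02:
                for ob in ([(P["top"],d["region"])],[(P["side"],e["region"])]): print("  fit",*fitprop(ob,x,h))
for l in("loose_shelf","loaded_shelf"):
    for n,p in P.items():
        for d in arm.trace(l,p)[:2]:
            z=.012 if l[2]=="o" and l=="loose_shelf" else .015
            c=max(cv2.findContours(d["region"].astype(np.uint8),0,1)[0],key=len).reshape(-1,2)
            w=ray(p,c,z);r=cv2.minAreaRect((w*1000).astype(np.float32));print(n,l,round(d["conf"],2),np.round(r[0],1),np.round(r[1],1),round(r[2],1))
p=P["top"]
hsv=cv2.cvtColor(p["frame"],cv2.COLOR_RGB2HSV)
big=cv2.resize(p["frame"][150:310,100:360,::-1],None,fx=3,fy=3,interpolation=cv2.INTER_CUBIC);cv2.imwrite("pics/c1.png",big)
E
```

```text
top prop_a [([0.846, -0.036], 0.72), ([0.728, -0.251], 0.69), ([0.387, 0.16], 0.63), ([0.494, 0.119], 0.62), ([0.636, 0.045], 0.59)]
side prop_a [([0.493, 0.128], 0.93), ([0.4, 0.152], 0.84), ([0.648, 0.051], 0.71), ([0.73, -0.233], 0.66), ([0.848, -0.058], 0.65)]
  fit [ 0.72914018 -0.25043067] [-0.  0.] [(238, 207)]
  fit [ 0.73045032 -0.25382649] [-0. -0.] [(298, 292)]
  fit [0.39777074 0.15537782] [ 0. -0.] [(193, 145)]
  fit [0.40016311 0.15777927] [-0.  0.] [(597, 556)]
  fit [0.49295603 0.11400701] [-0.  0.] [(174, 162)]
  fit [0.49642533 0.11644469] [-0. -0.] [(548, 509)]
  fit [0.64175223 0.04196428] [-0. -0.] [(192, 175)]
  fit [0.64345818 0.04026289] [-0. -0.] [(474, 479)]
top prop_short [([0.617, 0.126], 0.6)]
side prop_short [([0.608, 0.133], 0.86), ([0.647, 0.057], 0.3)]
  fit [0.61881087 0.13330077] [ 0. -0.] [(172, 173)]
  fit [0.61730737 0.12671378] [-0.  0.] [(422, 319)]
top prop_long [([0.649, 0.255], 0.69)]
side prop_long [([0.64, 0.258], 0.79), ([0.649, 0.076], 0.37)]
  fit [0.63875014 0.24978155] [-0.  0.] [(256, 222)]
  fit [0.64119034 0.25402527] [ 0. -0.] [(916, 883)]
top loose_shelf 0.97 [465.  270.3] [131.2 180.2] 48.5
side loose_shelf 0.91 [470.4 280.2] [143.9 186.2] 48.5
top loaded_shelf 0.95 [511.2 -71.4] [141.1 188.7] 39.2
side loaded_shelf 0.89 [515.5 -54.5] [157.5 205.9] 38.6
```

View pics/c1.png

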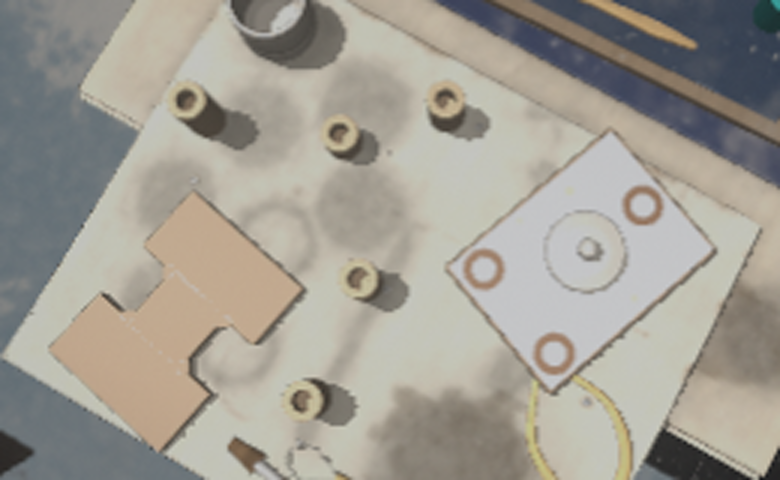

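```bash
cat >> h.py <<'E'
from scipy.spatial.transform import Rotation as Ro
def state():
    s=arm.observe();R=Ro.from_rotvec(s["ee_rot"]);return s,R
def togo(x,y,z,yawx):
    """delta in current tool axes (cm) and rotvec (rad) to TCP at xyz, tool down, tool x at yawx deg"""
    s,R=state();a=np.radians(yawx)
    G=Ro.from_matrix(np.array([[np.cos(a),np.sin(a),0],[np.sin(a),-np.cos(a),0],[0,0,-1]]))
    print(round(s["clock"],1),"pos",s["position"].round(4),"w",round(s["width"]*9.18,2),"F",s["force"].round(1),"gf",round(s["gripper_force"],1))
    print(" in goal axes cm",(G.inv().apply(np.array([x,y,z])-s["position"])*100).round(2),"tool cm",(R.inv().apply(np.array([x,y,z])-s["position"])*100).round(2),"rotvec",(R.inv()*G).as_rotvec().round(4),"j",s["joints"].round(2))
E
python3 - <<'E'
from h import *
p=arm.get_image("top")
def c(u):return [[100+(a+.5)/3-.5,150+(b+.5)/3-.5] for a,b in u]
r=ray(p,c([(484,269),(554,354),(643,206)]),.015);print(r.round(4))
m=(r[0]+r[1])/2;d=r[2]-m;print("len",np.hypot(*d),"ang",np.degrees(np.arctan2(d[1],d[0])),"centre",(m+r[2])/2, np.hypot(*(r[0]-r[1])))
e=r[0]-r[1];print(np.degrees(np.arctan2(e[1],e[0])))
print("tops",ray(p,c([(447,98),(360,278),(305,399)]),.064).round(4))
print("lid knob",ray(p,c([(589,249)]),.05))
togo(.6425,.041,.2,-51)
E
```

```text
[[ 0.5032  0.0103]
 [ 0.4313 -0.0473]
 [ 0.5551 -0.1272]]
len 0.13973922675535344 ang -51.01848838963478 centre [ 0.51117893 -0.07285417] 0.09212797393124175
38.70109633421382
tops [[0.6413 0.0394]
 [0.4938 0.1109]
 [0.399  0.1541]]
lid knob [[ 0.5158125  -0.07584003]]
1.4 pos [ 0.1923 -0.5947  0.2267] w 9.17 F [0.6 0.  0.2] gf 0.0
 in goal axes cm [-21.07 -74.99   2.67] tool cm [ 62.39 -46.64   2.67] rotvec [ 0.     -0.      1.2028] j [ 1.16  0.43  0.03  1.57 -0.01  1.13 -0.08]
```

{"name": "carry_out", "arguments": {
  "claw": [9,9,9,9,9,9,9,9,9,9,9,9,9],
  "delta_pos": [
    [0,0,0],
    [0,0,0],
    [0,0,0],
    [0,0,0],
    [0,0,0],
    [0,0,0],
    [0,0,0],
    [0,0,0],
    [0,0,0],
    [0,0,0],
    [0,0,0],
    [0,0,0],
    [0,0,0]
  ],
  "angular": [
    [0,0,0.1],
    [0,0,0.1],
    [0,0,0.1],
    [0,0,0.1],
    [0,0,0.1],
    [0,0,0.1],
    [0,0,0.1],
    [0,0,0.1],
    [0,0,0.1],
    [0,0,0.1],
    [0,0,0.1],
    [0,0,0.1],
    [0,0,0]
  ],
  "force": 20
}}

```text
clock: 2.65
position: [0.1925, -0.5947, 0.2267]
ee_rot: [2.836, -1.35, -0.0]
force: [-0.2, 0.4, 0.6]
width: 0.982
gripper_force: 0.0
```

{"name": "carry_out", "arguments": {
  "claw": [9,9,9,9,9,9,9,9,9,9],
  "delta_pos": [
    [-1,-3.5,0],
    [-1,-3.5,0],
    [-1,-3.5,0],
    [-1,-3.5,0],
    [-1,-3.5,0],
    [-1,-3.5,0],
    [-1,-3.5,0],
    [-1,-3.5,0],
    [-1,-3.5,0],
    [-1,-3.5,0]
  ],
  "angular": [
    [0,0,0],
    [0,0,0],
    [0,0,0],
    [0,0,0],
    [0,0,0],
    [0,0,0],
    [0,0,0],
    [0,0,0],
    [0,0,0],
    [0,0,0]
  ]
}}

```text
clock: 3.65
position: [0.4013, -0.2949, 0.227]
ee_rot: [2.84, -1.343, 0.001]
force: [0.0, -0.4, 0.3]
width: 0.98
gripper_force: 0.0
```

```bash
python3 -c "
from h import *
togo(.642,.040,.2,-51)"
```

```text
3.6 pos [ 0.4013 -0.2949  0.227 ] w 8.99 F [ 0.  -0.4  0.3] gf 0.0
 in goal axes cm [-10.88 -39.78   2.7 ] tool cm [-10.63 -39.85   2.7 ] rotvec [-0.0001 -0.0007  0.0063] j [ 0.4   0.23  0.15  1.89 -0.04  1.03 -1.89]
```

{"name": "carry_out", "arguments": {
  "claw": [7,7,7,7,7,7,7,7,7,7,7,7,7,7,7,7,7,7,7,7],
  "delta_pos": [
    [0,0,0],
    [0,0,0],
    [0,0,0],
    [0,0,0],
    [0,0,0],
    [0,0,0],
    [0,0,0],
    [0,0,0],
    [0,0,0],
    [0,0,0],
    [0,0,0],
    [0,0,0],
    [0,0,0],
    [0,0,0],
    [0,0,0],
    [0,0,0],
    [0,0,0],
    [0,0,0],
    [0,0,0],
    [0,0,0]
  ],
  "angular": [
    [0,0,-0.145],
    [0,0,-0.145],
    [0,0,-0.145],
    [0,0,-0.145],
    [0,0,-0.145],
    [0,0,-0.145],
    [0,0,-0.145],
    [0,0,-0.145],
    [0,0,-0.145],
    [0,0,-0.145],
    [0,0,-0.145],
    [0,0,-0.145],
    [0,0,-0.145],
    [0,0,-0.145],
    [0,0,-0.145],
    [0,0,-0.145],
    [0,0,-0.145],
    [0,0,-0.145],
    [0,0,-0.145],
    [0,0,-0.145]
  ]
}}

```text
clock: 5.65
position: [0.4005, -0.2962, 0.2269]
ee_rot: [1.668, 2.662, -0.0]
force: [-0.4, -0.7, -0.5]
width: 0.763
gripper_force: 0.0
```

{"name": "carry_out", "arguments": {
  "claw": [7,7,7,7,7],
  "delta_pos": [
    [0,0,0],
    [0,0,0],
    [0,0,0],
    [0,0,0],
    [0,0,0]
  ],
  "angular": [
    [0,0,-0.08],
    [0,0,-0.08],
    [0,0,-0.075],
    [0,0,0],
    [0,0,0]
  ]
}}

```text
clock: 6.15
position: [0.4005, -0.2962, 0.2268]
ee_rot: [1.359, 2.832, -0.0]
force: [0.1, -0.3, -0.0]
width: 0.76
gripper_force: 0.0
```

```bash
python3 -c "
from h import *
togo(.642,.040,.2,129)"
```

```text
6.2 pos [ 0.4005 -0.2962  0.2268] w 6.98 F [ 0.1 -0.3 -0. ] gf 0.0
 in goal axes cm [10.93 39.93  2.68] tool cm [11.11 39.88  2.68] rotvec [-0.      0.0003 -0.0045] j [ 0.81  0.26 -0.34  1.85  0.1   1.05  1.1 ]
```

{"name": "carry_out", "arguments": {
  "claw": [7,7,7,7,7,7,7,7,7,7,7,7,7,7],
  "delta_pos": [
    [0.92,3.32,0.2],
    [0.92,3.32,0.2],
    [0.92,3.32,0.2],
    [0.92,3.32,0.2],
    [0.92,3.32,0.2],
    [0.92,3.32,0.2],
    [0.92,3.32,0.2],
    [0.92,3.32,0.2],
    [0.92,3.32,0.2],
    [0.92,3.32,0.2],
    [0.92,3.32,0.2],
    [0.92,3.32,0.2],
    [0,0,0],
    [0,0,0]
  ],
  "angular": [
    [0,0,-0.005],
    [0,0,0],
    [0,0,0],
    [0,0,0],
    [0,0,0],
    [0,0,0],
    [0,0,0],
    [0,0,0],
    [0,0,0],
    [0,0,0],
    [0,0,0],
    [0,0,0],
    [0,0,0],
    [0,0,0]
  ]
}}

```text
clock: 7.55
position: [0.6404, 0.0415, 0.2022]
ee_rot: [-1.349, -2.837, 0.0]
force: [-0.2, -0.0, 0.2]
width: 0.765
gripper_force: 0.0
```

```bash
python3 -c "
from h import *
togo(.642,.040,.026,129)
p=arm.get_image('wrist');cv2.imwrite('pics/w1.png',p['frame'][:,:,::-1])
print(proj(p,[(.642,.04,.064)]))
for d in arm.trace('prop_a',p): print(d['conf'],np.array(d['centre'])*[512,384],fitprop([(p,d['region'])],[.642,.04],.064))
"
```

```text
7.5 pos [0.6404 0.0415 0.2022] w 7.02 F [-0.2 -0.   0.2] gf 0.0
 in goal axes cm [-0.22  0.04 17.62] tool cm [-0.22  0.05 17.62] rotvec [-0.0005 -0.0004  0.0023] j [ 0.14  0.52 -0.43  1.53  0.23  1.14  0.34]
[[255.21444666 181.49586695]]
0.86 [179.5072  24.192 ] (array([0.49480523, 0.11176421]), array([-0.,  0.]), [(1636, 1633)])
0.73 [253.696  177.9072] (array([0.64242739, 0.03961636]), array([-0., -0.]), [(1070, 1050)])
0.56 [332.0832 300.9024] (array([ 0.81593841, -0.02062915]), array([ 0., -0.]), [(1333, 65)])
```

View pics/w1.png

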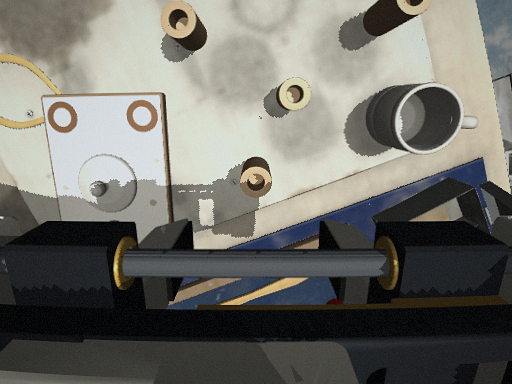

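The wrist view shows the target prop's top at (256,180), as predicted. Descending, gripping and lifting.

{"name": "carry_out", "arguments": {
  "claw": [7,7,7,7,7,7,7,7,7,7,7,2,2,2,2,2,2,2],
  "delta_pos": [
    [-0.2,0,1],
    [0,0,2],
    [0,0,2],
    [0,0,2],
    [0,0,2],
    [0,0,2],
    [0,0,2],
    [0,0,2],
    [0,0,1.6],
    [0,0,1],
    [0,0,0],
    [0,0,0],
    [0,0,0],
    [0,0,0],
    [0,0,0],
    [0,0,0],
    [0,0,0],
    [0,0,0]
  ],
  "angular": [
    [0,0,0],
    [0,0,0],
    [0,0,0],
    [0,0,0],
    [0,0,0],
    [0,0,0],
    [0,0,0],
    [0,0,0],
    [0,0,0],
    [0,0,0],
    [0,0,0],
    [0,0,0],
    [0,0,0],
    [0,0,0],
    [0,0,0],
    [0,0,0],
    [0,0,0],
    [0,0,0]
  ],
  "force": 20
}}

```text
clock: 9.45
position: [0.6418, 0.039, 0.027]
ee_rot: [1.351, 2.836, 0.0]
force: [-0.5, -0.3, 3.2]
width: 0.343
gripper_force: 20.0
```

```bash
python3 -c "
from h import *
togo(.5552,-.1266,.18,129)"
```

```text
9.4 pos [0.6418 0.039  0.027 ] w 3.15 F [-0.5 -0.3  3.2] gf 20.0
 in goal axes cm [ -7.42 -17.16 -15.3 ] tool cm [ -7.4  -17.16 -15.3 ] rotvec [0.0003 0.0003 0.0012] j [ 0.1   0.71 -0.38  1.69  0.33  0.81  0.26]
```

{"name": "carry_out", "arguments": {
  "claw": [2,2,2,2,2,2,2,2,2,2,2,2,2,2,2,2],
  "delta_pos": [
    [0,0,-1],
    [0,0,-2],
    [0,0,-2],
    [0,0,-2],
    [0,0,-2],
    [0,0,-2],
    [-1,-2.4,0],
    [-1,-2.4,0],
    [-1,-2.4,0],
    [-1,-2.4,0],
    [-1,-2.4,0],
    [-1,-2.4,0],
    [-1,-2.4,0],
    [-0.4,-0.35,0],
    [0,0,0],
    [0,0,0]
  ],
  "angular": [
    [0,0,0],
    [0,0,0],
    [0,0,0],
    [0,0,0],
    [0,0,0],
    [0,0,0],
    [0,0,0],
    [0,0,0],
    [0,0,0],
    [0,0,0],
    [0,0,0],
    [0,0,0],
    [0,0,0],
    [0,0,0],
    [0,0,0],
    [0,0,0]
  ]
}}

```text
clock: 11.05
position: [0.5558, -0.1254, 0.1371]
ee_rot: [1.349, 2.837, 0.002]
force: [-0.2, 1.1, -0.9]
width: 0.344
gripper_force: 20.0
```

```bash
python3 -c "
from h import *
togo(.5552,-.1266,.043,129)"
```

```text
11.1 pos [ 0.5558 -0.1254  0.1371] w 3.15 F [-0.2  1.1 -0.9] gf 20.0
 in goal axes cm [-0.06 -0.12  9.41] tool cm [-0.06 -0.13  9.41] rotvec [ 0.0011 -0.      0.0021] j [ 0.44  0.48 -0.43  1.79  0.24  0.92  0.59]
```

{"name": "carry_out", "arguments": {
  "claw": [2,2,2,2,2,2,2,2,2,2,2],
  "delta_pos": [
    [0,-0.1,1.5],
    [0,0,2],
    [0,0,2],
    [0,0,1.5],
    [0,0,1],
    [0,0,0.6],
    [0,0,0.4],
    [0,0,0.2],
    [0,0,0.2],
    [0,0,0.05],
    [0,0,0]
  ],
  "angular": [
    [0,0,0],
    [0,0,0],
    [0,0,0],
    [0,0,0],
    [0,0,0],
    [0,0,0],
    [0,0,0],
    [0,0,0],
    [0,0,0],
    [0,0,0],
    [0,0,0]
  ]
}}

```text
clock: 12.15
position: [0.5545, -0.1272, 0.0425]
ee_rot: [1.351, 2.836, 0.0]
force: [-0.6, 0.2, -2.0]
width: 0.344
gripper_force: 20.0
```

{"name": "carry_out", "arguments": {
  "claw": [2,2,3.5,5,6,6,6,6,6,6,6,6,6,6],
  "delta_pos": [
    [0,0,0.05],
    [0,0,0],
    [0,0,0],
    [0,0,0],
    [0,0,0],
    [0,0,0],
    [0,0,-1],
    [0,0,-2],
    [0,0,-2],
    [0,0,-2],
    [0,0,-2],
    [0,0,-2],
    [0,0,0],
    [0,0,0]
  ],
  "angular": [
    [0,0,0],
    [0,0,0],
    [0,0,0],
    [0,0,0],
    [0,0,0],
    [0,0,0],
    [0,0,0],
    [0,0,0],
    [0,0,0],
    [0,0,0],
    [0,0,0],
    [0,0,0],
    [0,0,0],
    [0,0,0]
  ]
}}

```text
clock: 13.55
position: [0.5545, -0.1272, 0.1524]
ee_rot: [1.35, 2.835, 0.0]
force: [-0.2, -1.0, -0.7]
width: 0.654
gripper_force: 0.0
```

```bash
python3 -c "
from h import *
togo(.495,.113,.15,129)
togo(.495,.113,.027,129)"
```

```text
13.6 pos [ 0.5545 -0.1272  0.1524] w 6.0 F [-0.2 -1.  -0.7] gf 0.0
 in goal axes cm [22.42 10.49  0.24] tool cm [22.4  10.52  0.22] rotvec [0.0006 0.001  0.0011] j [ 0.44  0.46 -0.43  1.78  0.23  0.96  0.6 ]
13.6 pos [ 0.5545 -0.1272  0.1524] w 6.0 F [-0.2 -1.  -0.7] gf 0.0
 in goal axes cm [22.42 10.49 12.54] tool cm [22.42 10.51 12.52] rotvec [0.0006 0.001  0.0011] j [ 0.44  0.46 -0.43  1.78  0.23  0.96  0.6 ]
```

{"name": "carry_out", "arguments": {
  "claw": [7,7,7,7,7,7,7,7,7,7,7,7],
  "delta_pos": [
    [2.24,1.05,0],
    [2.24,1.05,0],
    [2.24,1.05,0],
    [2.24,1.05,0],
    [2.24,1.05,0],
    [2.24,1.05,0],
    [2.24,1.05,0],
    [2.24,1.05,0],
    [2.24,1.05,0],
    [2.24,1.05,0],
    [0,0,0],
    [0,0,0]
  ],
  "angular": [
    [0,0,0],
    [0,0,0],
    [0,0,0],
    [0,0,0],
    [0,0,0],
    [0,0,0],
    [0,0,0],
    [0,0,0],
    [0,0,0],
    [0,0,0],
    [0,0,0],
    [0,0,0]
  ]
}}

```text
clock: 14.75
position: [0.4941, 0.113, 0.151]
ee_rot: [-1.348, -2.837, 0.002]
force: [-0.1, 0.3, -0.2]
width: 0.763
gripper_force: 0.0
```

```bash
python3 -c "
from h import *
p=arm.get_image('wrist');cv2.imwrite('pics/w2.png',p['frame'][:,:,::-1])
for d in arm.trace('prop_a',p):
  c=ray(p,np.array(d['centre'])*[512,384],.032)[0]
  print(round(d['conf'],2),c.round(3),fitprop([(p,d['region'])],c,.064))
togo(.495,.113,.027,129)"
```

```text
0.81 [0.495 0.109] (array([0.4948691 , 0.11175471]), array([ 0., -0.]), [(1551, 1561)])
0.73 [0.394 0.153] (array([0.39907543, 0.15566399]), array([0., 0.]), [(1782, 1706)])
0.36 [0.608 0.144] (array([0.6014241 , 0.14424942]), array([ 0., -0.]), [(1923, 186)])
14.8 pos [0.4946 0.1118 0.1512] w 7.0 F [-1.4 -0.2 -0.8] gf 0.0
 in goal axes cm [ 0.07  0.11 12.42] tool cm [ 0.07  0.12 12.42] rotvec [-0.0013  0.      0.0001] j [ 0.06  0.38 -0.51  1.92  0.23  0.9   0.12]
```

View pics/w2.png

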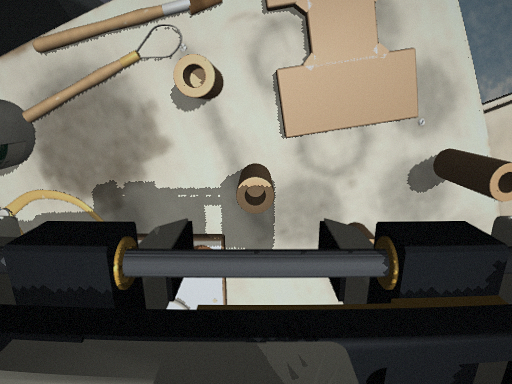

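Prop 2 sits at (255,190) between the fingers; the measured (0.4949, 0.1118) matches the TCP. Grasp and lift.

{"name": "carry_out", "arguments": {
  "claw": [7,7,7,7,7,7,7,7,7,2,2,2,2,2,2,2],
  "delta_pos": [
    [0,0,1],
    [0,0,2],
    [0,0,2],
    [0,0,2],
    [0,0,2],
    [0,0,2],
    [0,0,1],
    [0,0,0.4],
    [0,0,0],
    [0,0,0],
    [0,0,0],
    [0,0,0],
    [0,0,0],
    [0,0,0],
    [0,0,0],
    [0,0,0]
  ],
  "angular": [
    [0,0,0],
    [0,0,0],
    [0,0,0],
    [0,0,0],
    [0,0,0],
    [0,0,0],
    [0,0,0],
    [0,0,0],
    [0,0,0],
    [0,0,0],
    [0,0,0],
    [0,0,0],
    [0,0,0],
    [0,0,0],
    [0,0,0],
    [0,0,0]
  ],
  "force": 20
}}

```text
clock: 16.45
position: [0.4948, 0.1129, 0.0278]
ee_rot: [1.351, 2.836, 0.0]
force: [-1.0, -0.9, 2.9]
width: 0.345
gripper_force: 20.0
```

```bash
python3 -c "
from h import *
togo(.5027,.0111,.18,129)"
```

```text
16.4 pos [0.4948 0.1129 0.0278] w 3.17 F [-1.  -0.9  2.9] gf 20.0
 in goal axes cm [ -8.41  -5.79 -15.22] tool cm [ -8.41  -5.8  -15.21] rotvec [0.0001 0.0002 0.0012] j [-0.02  0.55 -0.42  2.03  0.37  0.63 -0.  ]
```

{"name": "carry_out", "arguments": {
  "claw": [2,2,2,2,2,2,2,2,2,2,2,2,2],
  "delta_pos": [
    [0,0,-1],
    [0,0,-2],
    [0,0,-2],
    [0,0,-2],
    [0,0,-2],
    [0,0,-2],
    [-1.68,-1.16,0],
    [-1.68,-1.16,0],
    [-1.68,-1.16,0],
    [-1.68,-1.16,0],
    [-1.68,-1.16,0],
    [0,0,0],
    [0,0,0]
  ],
  "angular": [
    [0,0,0],
    [0,0,0],
    [0,0,0],
    [0,0,0],
    [0,0,0],
    [0,0,0],
    [0,0,0],
    [0,0,0],
    [0,0,0],
    [0,0,0],
    [0,0,0],
    [0,0,0],
    [0,0,0]
  ]
}}

```text
clock: 17.75
position: [0.5025, 0.0111, 0.1381]
ee_rot: [1.352, 2.836, 0.0]
force: [0.4, 0.2, -1.1]
width: 0.341
gripper_force: 20.0
```

```bash
python3 -c "
from h import *
togo(.5027,.0111,.0428,129)"
```

```text
17.8 pos [0.5025 0.0111 0.1381] w 3.13 F [ 0.4  0.2 -1.1] gf 20.0
 in goal axes cm [-0.01  0.01  9.53] tool cm [-0.01  0.01  9.53] rotvec [ 0.0003 -0.0001  0.0003] j [ 0.25  0.38 -0.48  1.95  0.23  0.86  0.32]
```

{"name": "carry_out", "arguments": {
  "claw": [2,2,2,2,2,2,2,2,2,2,2,3.5,5,6,6,6],
  "delta_pos": [
    [0,0,1.5],
    [0,0,2],
    [0,0,2],
    [0,0,1.5],
    [0,0,1],
    [0,0,0.6],
    [0,0,0.4],
    [0,0,0.3],
    [0,0,0.2],
    [0,0,0.05],
    [0,0,0],
    [0,0,0],
    [0,0,0],
    [0,0,0],
    [0,0,0],
    [0,0,0]
  ],
  "angular": [
    [0,0,0],
    [0,0,0],
    [0,0,0],
    [0,0,0],
    [0,0,0],
    [0,0,0],
    [0,0,0],
    [0,0,0],
    [0,0,0],
    [0,0,0],
    [0,0,0],
    [0,0,0],
    [0,0,0],
    [0,0,0],
    [0,0,0],
    [0,0,0]
  ]
}}

```text
clock: 19.35
position: [0.5027, 0.0112, 0.0423]
ee_rot: [1.351, 2.836, 0.0]
force: [-0.2, 0.4, -0.3]
width: 0.641
gripper_force: 0.0
```

{"name": "carry_out", "arguments": {
  "claw": [6,6,6,6,6,6,7,7],
  "delta_pos": [
    [0,0,-1],
    [0,0,-2],
    [0,0,-2],
    [0,0,-2],
    [0,0,-2],
    [0,0,-2],
    [0,0,0],
    [0,0,0]
  ],
  "angular": [
    [0,0,0],
    [0,0,0],
    [0,0,0],
    [0,0,0],
    [0,0,0],
    [0,0,0],
    [0,0,0],
    [0,0,0]
  ]
}}

```text
clock: 20.15
position: [0.5028, 0.0111, 0.1528]
ee_rot: [1.35, 2.835, 0.001]
force: [0.1, -0.4, -0.1]
width: 0.751
gripper_force: 0.0
```

```bash
python3 -c "
from h import *
togo(.3988,.156,.15,129)"
```

```text
20.1 pos [0.5028 0.0111 0.1528] w 6.89 F [ 0.1 -0.4 -0.1] gf 0.0
 in goal axes cm [17.8   1.04  0.28] tool cm [17.8   1.06  0.27] rotvec [0.0008 0.0009 0.0011] j [ 0.26  0.37 -0.49  1.93  0.22  0.9   0.34]
```

{"name": "carry_out", "arguments": {
  "claw": [7,7,7,7,7,7,7,7,7,7],
  "delta_pos": [
    [2.2,0.13,0],
    [2.2,0.13,0],
    [2.2,0.13,0],
    [2.2,0.13,0],
    [2.2,0.13,0],
    [2.2,0.13,0],
    [2.2,0.13,0],
    [2.4,0.13,0],
    [0,0,0],
    [0,0,0]
  ],
  "angular": [
    [0,0,0],
    [0,0,0],
    [0,0,0],
    [0,0,0],
    [0,0,0],
    [0,0,0],
    [0,0,0],
    [0,0,0],
    [0,0,0],
    [0,0,0]
  ]
}}

```text
clock: 21.15
position: [0.398, 0.1558, 0.1517]
ee_rot: [-1.348, -2.837, 0.002]
force: [-0.2, -0.6, -0.1]
width: 0.763
gripper_force: 0.0
```

```bash
python3 -c "
from h import *
p=arm.get_image('wrist')
for d in arm.trace('prop_a',p):
  c=ray(p,np.array(d['centre'])*[512,384],.032)[0]
  print(round(d['conf'],2),c.round(3),fitprop([(p,d['region'])],c,.064))
togo(.399,.156,.0275,129)"
```

```text
0.89 [0.401 0.15 ] (array([0.39949377, 0.1558028 ]), array([-0.,  0.]), [(1543, 1478)])
0.15 [0.447 0.278] (array([0.44735622, 0.26952698]), array([0., 0.]), [(2095, 20920)])
21.2 pos [0.3987 0.1551 0.1518] w 7.04 F [0.3 0.6 1.3] gf 0.0
 in goal axes cm [ 0.05  0.08 12.43] tool cm [ 0.05  0.09 12.43] rotvec [-0.0009 -0.      0.0004] j [-0.    0.27 -0.58  2.09  0.2   0.84 -0.02]
```

{"name": "carry_out", "arguments": {
  "claw": [7,7,7,7,7,7,7,7,7,2,2,2,2,2,2,2],
  "delta_pos": [
    [0,0.1,1],
    [0,0,2],
    [0,0,2],
    [0,0,2],
    [0,0,2],
    [0,0,2],
    [0,0,1],
    [0,0,0.4],
    [0,0,0],
    [0,0,0],
    [0,0,0],
    [0,0,0],
    [0,0,0],
    [0,0,0],
    [0,0,0],
    [0,0,0]
  ],
  "angular": [
    [0,0,0],
    [0,0,0],
    [0,0,0],
    [0,0,0],
    [0,0,0],
    [0,0,0],
    [0,0,0],
    [0,0,0],
    [0,0,0],
    [0,0,0],
    [0,0,0],
    [0,0,0],
    [0,0,0],
    [0,0,0],
    [0,0,0],
    [0,0,0]
  ],
  "force": 20
}}

```text
clock: 22.85
position: [0.3994, 0.1565, 0.0284]
ee_rot: [1.351, 2.836, -0.0]
force: [-0.4, -0.5, 3.6]
width: 0.347
gripper_force: 20.0
```

```bash
python3 -c "
from h import *
togo(.4313,-.0467,.18,129)"
```

```text
22.9 pos [0.3994 0.1565 0.0284] w 3.18 F [-0.4 -0.5  3.6] gf 20.0
 in goal axes cm [-17.8  -10.31 -15.16] tool cm [-17.79 -10.33 -15.16] rotvec [0.0001 0.0002 0.0012] j [-0.13  0.47 -0.46  2.21  0.41  0.54 -0.22]
```

{"name": "carry_out", "arguments": {
  "claw": [2,2,2,2,2,2,2,2,2,2,2,2,2,2,2,2],
  "delta_pos": [
    [0,0,-1],
    [0,0,-2],
    [0,0,-2],
    [0,0,-2],
    [0,0,-2],
    [0,0,-2],
    [-2.2,-1.3,0],
    [-2.2,-1.3,0],
    [-2.2,-1.3,0],
    [-2.2,-1.3,0],
    [-2.2,-1.3,0],
    [-2.2,-1.3,0],
    [-2.2,-1.3,0],
    [-2.4,-1.2,0],
    [0,0,0],
    [0,0,0]
  ],
  "angular": [
    [0,0,0],
    [0,0,0],
    [0,0,0],
    [0,0,0],
    [0,0,0],
    [0,0,0],
    [0,0,0],
    [0,0,0],
    [0,0,0],
    [0,0,0],
    [0,0,0],
    [0,0,0],
    [0,0,0],
    [0,0,0],
    [0,0,0],
    [0,0,0]
  ]
}}

```text
clock: 24.45
position: [0.4313, -0.0466, 0.1385]
ee_rot: [-1.353, -2.835, -0.0]
force: [-0.3, 1.1, -0.6]
width: 0.346
gripper_force: 20.0
```

```bash
python3 -c "
from h import *
togo(.4313,-.0467,.0434,129)"
```

```text
24.4 pos [ 0.4313 -0.0466  0.1385] w 3.17 F [-0.3  1.1 -0.6] gf 20.0
 in goal axes cm [-0.01 -0.    9.51] tool cm [-0.01 -0.01  9.51] rotvec [ 0.0002 -0.0004 -0.0001] j [ 0.4   0.28 -0.49  2.1   0.18  0.8   0.47]
```

{"name": "carry_out", "arguments": {
  "claw": [2,2,2,2,2,2,2,2,2,2,2,3.5,5,6,6,6],
  "delta_pos": [
    [0,0,1.5],
    [0,0,2],
    [0,0,2],
    [0,0,1.5],
    [0,0,1],
    [0,0,0.6],
    [0,0,0.4],
    [0,0,0.3],
    [0,0,0.2],
    [0,0,0.05],
    [0,0,0],
    [0,0,0],
    [0,0,0],
    [0,0,0],
    [0,0,0],
    [0,0,0]
  ],
  "angular": [
    [0,0,0],
    [0,0,0],
    [0,0,0],
    [0,0,0],
    [0,0,0],
    [0,0,0],
    [0,0,0],
    [0,0,0],
    [0,0,0],
    [0,0,0],
    [0,0,0],
    [0,0,0],
    [0,0,0],
    [0,0,0],
    [0,0,0],
    [0,0,0]
  ]
}}

```text
clock: 26.05
position: [0.4315, -0.0466, 0.0427]
ee_rot: [1.351, 2.836, 0.0]
force: [-0.4, 0.3, 0.8]
width: 0.645
gripper_force: 0.0
```

{"name": "carry_out", "arguments": {
  "claw": [6,6,6,6,6,6,9,9,9],
  "delta_pos": [
    [0,0,-1],
    [0,0,-2],
    [0,0,-2],
    [0,0,-2],
    [0,0,-2],
    [0,0,-2],
    [0,0,0],
    [0,0,0],
    [0,0,0]
  ],
  "angular": [
    [0,0,0],
    [0,0,0],
    [0,0,0],
    [0,0,0],
    [0,0,0],
    [0,0,0],
    [0,0,0],
    [0,0,0],
    [0,0,0]
  ]
}}

```text
clock: 26.95
position: [0.431, -0.0466, 0.1523]
ee_rot: [-1.351, -2.836, 0.001]
force: [0.3, -0.1, -0.4]
width: 0.865
gripper_force: 0.0
```

```bash
python3 -c "
from h import *
p=arm.get_image('side')
cv2.imwrite('pics/s2.png',p['frame'][:,:,::-1])
for d in arm.trace('prop_a',p):
  c=ray(p,np.array(d['centre'])*[512,384],.047)[0]
  print(round(d['conf'],2),c.round(3),fitprop([(p,d['region'])],c,.064,.015))
togo(.465,.270,.15,138.5)"
```

```text
0.73 [ 0.836 -0.009] (array([ 0.83961326, -0.00642425]), array([-0.2, -0.2]), [(448, 405)])
0.65 [ 0.555 -0.092] (array([ 0.55663128, -0.11913118]), array([ 0., -0.]), [(364, 342)])
0.62 [ 0.724 -0.199] (array([ 0.72651398, -0.2070296 ]), array([ 0., -0.]), [(316, 279)])
0.58 [0.506 0.019] (array([0.50561301, 0.01346696]), array([0., 0.]), [(462, 448)])
27.1 pos [ 0.4309 -0.0465  0.1521] w 8.69 F [0.4 1.  0.2] gf 0.0
 in goal axes cm [18.42 25.97  0.21] tool cm [22.42 22.6   0.21] rotvec [-0.001  -0.0012 -0.1645] j [ 0.41  0.26 -0.5   2.08  0.17  0.84  0.49]
```

View pics/s2.png

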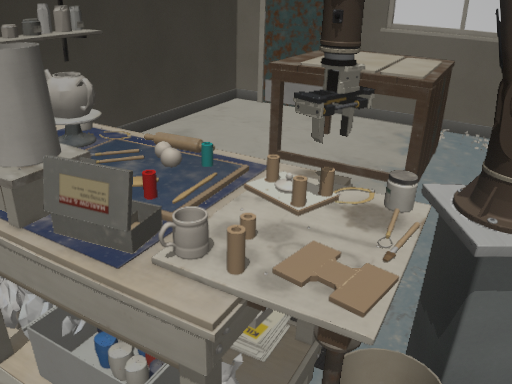

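The three props stand upright at (273,168), (299,191) and (327,182) around the lid; the odd props are still standing at (248,226) and (236,250). Moving above the loose shelf.

{"name": "carry_out", "arguments": {
  "claw": [9.1,9.1,9.1,9.1,9.1,9.1,9.1,9.1,9.1,9.1,9.1,9.1,9.1,9.1],
  "delta_pos": [
    [0,0,0],
    [0,0,0],
    [1.84,2.6,0],
    [1.84,2.6,0],
    [1.84,2.6,0],
    [1.84,2.6,0],
    [1.84,2.6,0],
    [1.84,2.6,0],
    [1.84,2.6,0],
    [1.84,2.6,0],
    [1.84,2.6,0],
    [1.84,2.6,0],
    [0,0,0],
    [0,0,0]
  ],
  "angular": [
    [0,0,-0.08],
    [0,0,-0.085],
    [0,0,0],
    [0,0,0],
    [0,0,0],
    [0,0,0],
    [0,0,0],
    [0,0,0],
    [0,0,0],
    [0,0,0],
    [0,0,0],
    [0,0,0],
    [0,0,0],
    [0,0,0]
  ]
}}

```text
clock: 28.45
position: [0.4652, 0.2705, 0.1518]
ee_rot: [-1.109, -2.938, 0.002]
force: [0.1, -0.4, -0.7]
width: 0.99
gripper_force: 0.0
```

```bash
cat >sh.py <<'E'
from h import *
def poly(x,y,a):
    b=9;q=[(-90,-65),(-26,-65),(-26,-31-b),(-26+b,-31),(26-b,-31),(26,-31-b),(26,-65),(90,-65)]
    q=np.array(q+[(-u,-v) for u,v in q])/1000
    c,s=np.cos(a),np.sin(a);return q@np.array([[c,s],[-s,c]])+[x,y]
def fitshelf(p,reg,x0,z):
    # align top outline to mask by IoU
    from scipy.optimize import minimize
    ok=np.ones((384,512),bool)
    def f(v):
        P=poly(*v);m=np.zeros((384*4,512*4),np.uint8)
        cv2.fillPoly(m,[((proj(p,np.c_[P,0*P[:,0]+z])+.5)*4).round().astype(np.int32)],255)
        a=cv2.resize(m,(512,384),interpolation=cv2.INTER_AREA)/255.
        return np.abs(a-reg).sum()/reg.sum()
    s=minimize(f,x0,method="Nelder-Mead",options=dict(initial_simplex=np.array(x0)+np.array([[0,0,0],[.01,0,0],[0,.01,0],[0,0,.08]])))
    return s.x.round(4),np.degrees(s.x[2]).round(2),round(s.fun,3)
E
python3 -c "
from sh import *
p=arm.get_image('wrist');cv2.imwrite('pics/w3.png',p['frame'][:,:,::-1])
for d in arm.trace('loose_shelf',p)[:1]: print('wrist',d['conf'],fitshelf(p,d['region'],[.465,.27,np.radians(138.5)],.012))
p=arm.get_image('top')
for d in arm.trace('loose_shelf',p)[:1]: print('top',d['conf'],fitshelf(p,d['region'],[.465,.27,np.radians(138.5)],.012))
togo(.465,.270,.003,138.5)"
```

```text
wrist 0.74 (array([0.4662, 0.2711, 2.4149]), np.float64(138.36), np.float64(0.107))
top 0.68 (array([0.4664, 0.2697, 2.4255]), np.float64(138.97), np.float64(1.038))
28.6 pos [0.4659 0.2687 0.1524] w 9.12 F [0.  0.7 0.1] gf 0.0
 in goal axes cm [ 0.16  0.04 14.94] tool cm [ 0.17  0.05 14.94] rotvec [-0.001   0.0004 -0.0012] j [-0.18  0.44 -0.59  1.84  0.3   0.95 -0.06]
```

View pics/w3.png

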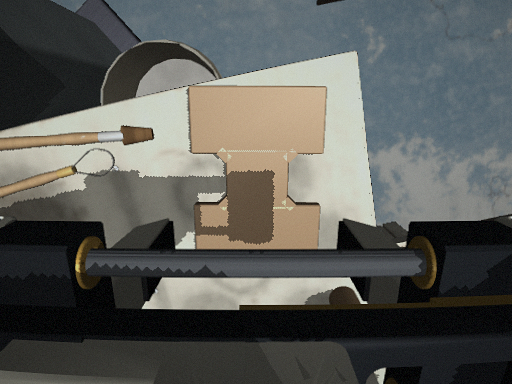

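The waist shows at (257,180), between the fingers and square to them; the pose fits (0.466, 0.270, 138.4°). Descending through the notches.

{"name": "carry_out", "arguments": {
  "claw": [9.18,9.18,9.18,9.18,9.18,9.18,9.18,9.18,9.18,9.18,9.18,9.18,9.18],
  "delta_pos": [
    [0.1,0,1],
    [0,0,2],
    [0,0,2],
    [0,0,2],
    [0,0,2],
    [0,0,2],
    [0,0,1.2],
    [0,0,0.8],
    [0,0,0.6],
    [0,0,0.5],
    [0,0,0.4],
    [0,0,0.2],
    [0,0,0]
  ],
  "angular": [
    [0,0,0],
    [0,0,0],
    [0,0,0],
    [0,0,0],
    [0,0,0],
    [0,0,0],
    [0,0,0],
    [0,0,0],
    [0,0,0],
    [0,0,0],
    [0,0,0],
    [0,0,0],
    [0,0,0]
  ]
}}

```text
clock: 29.95
position: [0.4651, 0.2708, 0.0057]
ee_rot: [1.112, 2.938, 0.0]
force: [1.5, -0.1, -0.0]
width: 0.998
gripper_force: 0.0
```

{"name": "carry_out", "arguments": {
  "claw": [9.18,9.18,5.5,5.5,5.5,5.5,5.5,5.5,5.5,5.5,5.5],
  "delta_pos": [
    [0,0,0.15],
    [0,0,0.1],
    [0,0,0],
    [0,0,0],
    [0,0,0],
    [0,0,0],
    [0,0,0],
    [0,0,0],
    [0,0,0],
    [0,0,0],
    [0,0,0]
  ],
  "angular": [
    [0,0,0],
    [0,0,0],
    [0,0,0],
    [0,0,0],
    [0,0,0],
    [0,0,0],
    [0,0,0],
    [0,0,0],
    [0,0,0],
    [0,0,0],
    [0,0,0]
  ],
  "force": 45
}}

```text
clock: 31.05
position: [0.4652, 0.2709, 0.0033]
ee_rot: [1.112, 2.938, 0.0]
force: [0.3, -0.5, 1.3]
width: 0.669
gripper_force: 45.0
```

{"name": "carry_out", "arguments": {
  "claw": [5.5,5.5,5.5,5.5,5.5,5.5,5.5,5.5,5.5,5.5,5.5,5.5,5.5,5.5],
  "delta_pos": [
    [0,0,-0.3],
    [0,0,-0.7],
    [0,0,-1],
    [0,0,-1.5],
    [0,0,-1.5],
    [0,0,-1.5],
    [0,0,-1.5],
    [0,0,-1.5],
    [0,0,-1.5],
    [0,0,-1.5],
    [0,0,-1.5],
    [0,0,-1],
    [0,0,0],
    [0,0,0]
  ],
  "angular": [
    [0,0,0],
    [0,0,0],
    [0,0,0],
    [0,0,0],
    [0,0,0],
    [0,0,0],
    [0,0,0],
    [0,0,0],
    [0,0,0],
    [0,0,0],
    [0,0,0],
    [0,0,0],
    [0,0,0],
    [0,0,0]
  ]
}}

```text
clock: 32.45
position: [0.465, 0.2705, 0.1531]
ee_rot: [1.112, 2.938, -0.0]
force: [0.5, -0.4, -3.4]
width: 0.666
gripper_force: 45.0
```

```bash
python3 -c "
from sh import *
togo(.5111,-.0722,.15,129)
p=arm.get_image('side');cv2.imwrite('pics/s3.png',p['frame'][:,:,::-1])
s,R=state();print(s['position'])
for n in('top','wrist'):
  p=arm.get_image(n)
  for d in arm.trace('loose_shelf',p)[:2]: print(n,d['conf'],fitshelf(p,d['region'],[.465,.27,np.radians(138.5)],s['position'][2]-.003+.012))
"
```

```text
32.5 pos [0.465  0.2705 0.1531] w 6.12 F [ 0.5 -0.4 -3.4] gf 45.0
 in goal axes cm [-29.54 -17.98   0.31] tool cm [-26.16 -22.62   0.32] rotvec [-1.000e-04  2.000e-04  1.661e-01] j [-0.18  0.44 -0.59  1.84  0.3   0.95 -0.06]
[0.46476742 0.27036984 0.1526866 ]
top 0.91 (array([0.4653, 0.2696, 2.4118]), np.float64(138.19), np.float64(1.469))
wrist 0.71 (array([0.4654, 0.2706, 2.4173]), np.float64(138.5), np.float64(0.481))
```

View pics/s3.png

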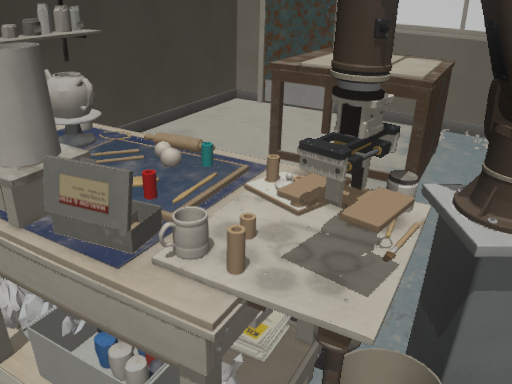

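The shelf hangs level in the gripper, around (345,200). Turning it square and carrying it over the setting.

{"name": "carry_out", "arguments": {
  "claw": [5.5,5.5,5.5,5.5,5.5,5.5,5.5,5.5,5.5,5.5],
  "delta_pos": [
    [0,0,0],
    [0,0,0],
    [0,0,0],
    [0,0,0],
    [0,0,0],
    [-0.8,-0.5,0],
    [-1.2,-0.75,0],
    [-1.5,-0.9,0],
    [-1.5,-0.9,0],
    [-1.5,-0.9,0]
  ],
  "angular": [
    [0,0,0.036],
    [0,0,0.04],
    [0,0,0.05],
    [0,0,0.04],
    [0,0,0],
    [0,0,0],
    [0,0,0],
    [0,0,0],
    [0,0,0],
    [0,0,0]
  ]
}}

```text
clock: 33.7
position: [0.4755, 0.193, 0.1531]
ee_rot: [1.353, 2.835, -0.001]
force: [0.3, 0.1, -3.5]
width: 0.668
gripper_force: 45.0
```

{"name": "carry_out", "arguments": {
  "claw": [5.5,5.5,5.5,5.5,5.5,5.5,5.5,5.5,5.5,5.5,5.5,5.5,5.5,5.5,5.5,5.5,5.5,5.5,5.5],
  "delta_pos": [
    [-1.5,-0.9,0],
    [-1.5,-0.9,0],
    [-1.5,-0.9,0],
    [-1.5,-0.9,0],
    [-1.5,-0.9,0],
    [-1.5,-0.9,0],
    [-1.5,-0.9,0],
    [-1.5,-0.9,0],
    [-1.5,-0.9,0],
    [-1.5,-0.9,0],
    [-1.5,-0.9,0],
    [-1.5,-0.9,0],
    [-1.5,-0.9,0],
    [-1.5,-0.9,0],
    [-1.2,-0.8,0],
    [-0.7,-0.4,0],
    [0,0,0],
    [0,0,0],
    [0,0,0]
  ],
  "angular": [
    [0,0,0],
    [0,0,0],
    [0,0,0],
    [0,0,0],
    [0,0,0],
    [0,0,0],
    [0,0,0],
    [0,0,0],
    [0,0,0],
    [0,0,0],
    [0,0,0],
    [0,0,0],
    [0,0,0],
    [0,0,0],
    [0,0,0],
    [0,0,0],
    [0,0,0],
    [0,0,0],
    [0,0,0]
  ]
}}

```text
clock: 35.6
position: [0.5122, -0.0683, 0.1533]
ee_rot: [-1.35, -2.837, -0.001]
force: [0.4, 0.2, -3.6]
width: 0.667
gripper_force: 45.0
```

```bash
python3 -c "
from sh import *
togo(.5111,-.0722,.0825,129)
p=arm.get_image('side');cv2.imwrite('pics/s4.png',p['frame'][100:260,200:420,::-1].repeat(3,0).repeat(3,1))
for n in('wrist',):
  p=arm.get_image(n)
  for d in arm.trace('loose_shelf',p)[:2]: print(n,d['conf'],fitshelf(p,d['region'],[.511,-.072,np.radians(129)],.159))
"
```

```text
35.6 pos [ 0.5122 -0.0683  0.1533] w 6.12 F [ 0.4  0.2 -3.6] gf 45.0
 in goal axes cm [-0.23 -0.32  7.08] tool cm [-0.23 -0.33  7.08] rotvec [ 0.0003 -0.0004  0.0017] j [ 0.4   0.39 -0.48  1.9   0.22  0.91  0.49]
wrist 0.85 (array([ 0.5125, -0.0682,  2.2494]), np.float64(128.88), np.float64(0.447))
```

View pics/s4.png

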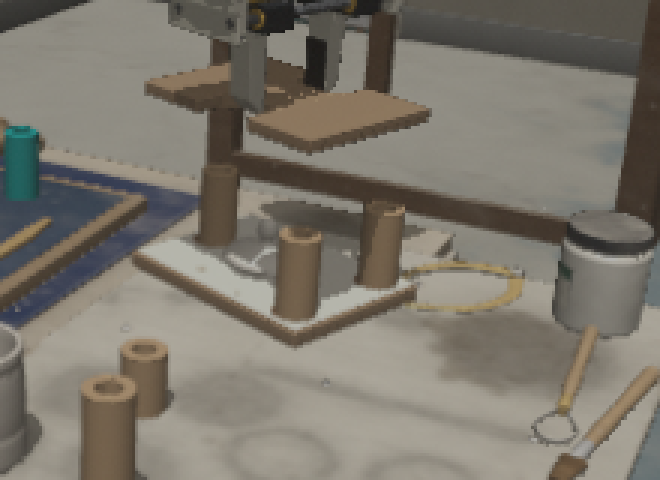

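The shelf hangs level over the three upright props at (219,205), (299,270) and (381,245) in the crop. Shifting 4 mm and lowering slowly.

{"name": "carry_out", "arguments": {
  "claw": [5.5,5.5,5.5,5.5,5.5,5.5,5.5,5.5,5.5,5.5,5.5,5.5,5.5],
  "delta_pos": [
    [-0.1,-0.15,0],
    [-0.1,-0.15,0],
    [0,0,0.5],
    [0,0,1],
    [0,0,1],
    [0,0,1],
    [0,0,1],
    [0,0,0.7],
    [0,0,0.5],
    [0,0,0.4],
    [0,0,0.3],
    [0,0,0.2],
    [0,0,0]
  ],
  "angular": [
    [0,0,0],
    [0,0,0],
    [0,0,0],
    [0,0,0],
    [0,0,0],
    [0,0,0],
    [0,0,0],
    [0,0,0],
    [0,0,0],
    [0,0,0],
    [0,0,0],
    [0,0,0],
    [0,0,0]
  ]
}}

```text
clock: 37.05
position: [0.5112, -0.0729, 0.0872]
ee_rot: [1.352, 2.836, -0.0]
force: [0.7, -0.0, -3.3]
width: 0.67
gripper_force: 45.0
```

```bash
python3 -c "
from sh import *
togo(.5111,-.0722,.0823,129)"
```

```text
37.0 pos [ 0.5112 -0.0729  0.0872] w 6.15 F [ 0.7 -0.  -3.3] gf 45.0
 in goal axes cm [0.06 0.03 0.49] tool cm [0.06 0.03 0.49] rotvec [-0.      0.0001  0.0002] j [ 0.38  0.47 -0.45  1.96  0.29  0.77  0.44]
```

{"name": "carry_out", "arguments": {
  "claw": [5.5,5.5,5.5,5.5,5.5,5.5],
  "delta_pos": [
    [0,0,0.1],
    [0,0,0.1],
    [0,0,0.1],
    [0,0,0.1],
    [0,0,0.05],
    [0,0,0]
  ],
  "angular": [
    [0,0,0],
    [0,0,0],
    [0,0,0],
    [0,0,0],
    [0,0,0],
    [0,0,0]
  ]
}}

```text
clock: 37.65
position: [0.5111, -0.0729, 0.0826]
ee_rot: [-1.352, -2.836, 0.0]
force: [0.5, -0.7, -3.2]
width: 0.67
gripper_force: 45.0
```

{"name": "carry_out", "arguments": {
  "claw": [5.5,5.5,5.5,5.5],
  "delta_pos": [
    [0,0,0.05],
    [0,0,0.03],
    [0,0,0],
    [0,0,0]
  ],
  "angular": [
    [0,0,0],
    [0,0,0],
    [0,0,0],
    [0,0,0]
  ]
}}

```text
clock: 38.05
position: [0.5112, -0.0729, 0.0819]
ee_rot: [-1.352, -2.836, 0.0]
force: [0.5, 0.2, -3.5]
width: 0.668
gripper_force: 45.0
```

{"name": "carry_out", "arguments": {
  "claw": [5.5,5.5,5.5,5.5],
  "delta_pos": [
    [0,0,0.05],
    [0,0,0.05],
    [0,0,0],
    [0,0,0]
  ],
  "angular": [
    [0,0,0],
    [0,0,0],
    [0,0,0],
    [0,0,0]
  ]
}}

```text
clock: 38.45
position: [0.5113, -0.0729, 0.0818]
ee_rot: [1.352, 2.835, -0.0]
force: [-4.0, -0.1, 10.0]
width: 0.669
gripper_force: 45.0
```

{"name": "carry_out", "arguments": {
  "claw": [5.5,5.5,6.4,7,8,8.6,8.6,8.6,8.6,8.6],
  "delta_pos": [
    [0,0,-0.04],
    [0,0,0],
    [0,0,0],
    [0,0,0],
    [0,0,0],
    [0,0,0],
    [0,0,0],
    [0,0,0],
    [0,0,0],
    [0,0,0]
  ],
  "angular": [
    [0,0,0],
    [0,0,0],
    [0,0,0],
    [0,0,0],
    [0,0,0],
    [0,0,0],
    [0,0,0],
    [0,0,0],
    [0,0,0],
    [0,0,0]
  ]
}}

```text
clock: 39.45
position: [0.5112, -0.0728, 0.0813]
ee_rot: [-1.352, -2.836, 0.0]
force: [0.4, -0.2, 0.1]
width: 0.932
gripper_force: 0.0
```

{"name": "carry_out", "arguments": {
  "claw": [8.6,8.6,8.6,8.6,8.6,8.6,8.6,8.6,8.6,8.6],
  "delta_pos": [
    [0,0,-0.5],
    [0,0,-1],
    [0,0,-1.5],
    [0,0,-2],
    [0,0,-2],
    [0,0,-2],
    [0,0,-2],
    [0,0,-2],
    [0,0,-2],
    [0,0,0]
  ],
  "angular": [
    [0,0,0],
    [0,0,0],
    [0,0,0],
    [0,0,0],
    [0,0,0],
    [0,0,0],
    [0,0,0],
    [0,0,0],
    [0,0,0],
    [0,0,0]
  ]
}}

```text
clock: 40.45
position: [0.5127, -0.0726, 0.2348]
ee_rot: [1.35, 2.831, 0.003]
force: [0.0, -0.2, 0.3]
width: 0.935
gripper_force: 0.0
```

```bash
python3 -c "
from sh import *
togo(.5111,-.0722,.0823,129)
p=arm.get_image('side');cv2.imwrite('pics/s5.png',p['frame'][100:260,200:420,::-1].repeat(3,0).repeat(3,1))
p=arm.get_image('wrist')
for d in arm.trace('loose_shelf',p)[:1]: print(d['conf'],fitshelf(p,d['region'],[.511,-.072,np.radians(129)],.091))
"
```

```text
40.5 pos [ 0.5127 -0.0726  0.2348] w 8.58 F [ 0.  -0.2  0.3] gf 0.0
 in goal axes cm [ 0.13 -0.1  15.25] tool cm [ 0.19 -0.16 15.25] rotvec [0.0036 0.0038 0.0004] j [ 0.44  0.3  -0.51  1.79  0.16  1.09  0.56]
0.88 (array([ 0.5114, -0.0725,  2.2545]), np.float64(129.17), np.float64(0.087))
```

View pics/s5.png

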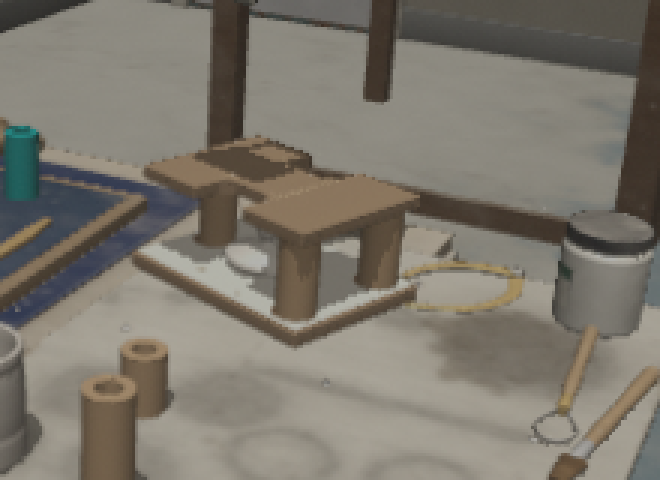

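The shelf rests level and square on three upright props. It is centred at (0.511, -0.0725), 129.2°, against a target of (0.511, -0.072), 129°. The lid is in place at (245,258), the odd props are standing, and the gripper is clear.

```bash
python3 -c "
from cell import arm
print(arm.sign_off())"
```

```text
the job is handed in; nothing more can be done
None
```

The job is handed in. By the last pictures, the three equal props stand on the rings with the notched shelf level, square and centred on them, and the lid and both odd props are undisturbed; the hand-in returned no verdict.

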